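# Set a telescopic stand leg to its marks and hold its cam lever shut

### The job

Set up the telescopic stand leg lying in the grey cradle: first turn the grey dial on its hub until the dial's white pointer points at the orange index. Then, by the upright knob of the red cam lever, slide the spring-loaded leg out, lever still open, until its white pointer stands at the orange length mark and pause there; now swing the lever fully closed along the leg while the leg stays on the mark. Finish still holding the knob, leg on the mark and lever closed (both spring back if let go), dial still at its index, and leave the stapler, label roll and barcode scanner where they are.

Things in the scene. Friction and masses are not known exactly. Their poses are not given: they have to be found in the camera images.
- cradle: Grey base plate 290 x 110 x 10 mm, fixed to the trolley, that carries hub, tube and leg. Origin on the trolley top under the tube's axis; its x axis runs along the tube from the hub (at x = -110 mm) towards the leg's rubber foot, y is to the lever's open side, z up. Tube axis 45 mm above the trolley; nothing of the cradle but the dial's bar and the lever stands higher than 75 mm.
- dial (a joint): Angle of the grey dial on the hub, rad, growing anticlockwise seen from above, limits -1.6 to 1.6; stays where it is left (friction 0.04 N m). It starts 0.6 to 1.5 rad anticlockwise of the index, so it must be turned clockwise.
- dial_grip (a point): Point on the dial's vertical axis, 71.5 mm above the trolley, in the middle of its grip bar. The bar is 46 mm long, 14 mm thick and upright, from 48 to 83 mm above the trolley, on a round skirt of 27 mm radius. The point's x axis lies along the bar towards the end with the white pointer line; z up.
- dial_index: Orange index, a 9 x 5 x 5 mm block on the hub's top beside the dial. Its origin is on the dial's axis; its x axis points from there to the block (28 to 37 mm out). The dial is set when the x axis of dial_grip points the same way. Fixed; stands elsewhere at each start.
- leg (a joint): How far the leg is slid out along the cradle's x axis, m: 0 fully in, 0.10 fully out. A spring pulls it in (1.4 N at 0, 2.6 N at 0.10; friction 0.5 N), so it starts at 0.
- leg_pointer (a point): Tip of the leg's white pointer, on the collar's side away from the open lever, 45 mm above the trolley; it travels with the leg. x axis along the leg towards the foot.
- length_mark: Orange rider on the aluminium scale rail, 14 mm wide along the rail, with a black line; fixed, elsewhere on the rail at each start. Origin at the line's end that faces the leg, x axis parallel to the cradle's x. The leg is at length when leg_pointer has x = 0 in this frame.
- lever_pivot (a point): The lever's vertical pivot axis on the collar, above the tube's axis; travels with the leg, level with lever_knob.
- lever_knob (a point): Middle of the upright round knob of the red cam lever, 65 mm from the pivot. The knob is 18 mm thick and stands from 78 to 120 mm above the trolley (this point at 101 mm), free on all sides; it does not spin on the lever.
- lever (a joint): Lever angle, rad, seen from above anticlockwise from the cradle's x axis: 0 = closed (lever along the leg, knob towards the foot, over the tube), up to 1.05 = fully open (knob out to the cradle's +y side). A light spring pushes it open (0.04 N m when closed). Starts open, about 1.0.
- stapler: Dark grey desk stapler, 34 x 138 x 50 mm, loose, origin under its middle. Not to be moved.
- label_roll: White label roll, 54 mm across, 40 mm high, loose, origin under its middle. Not to be moved.
- barcode_scanner: Dark barcode scanner lying down, 35 x 139 x 65 mm, loose, origin under its middle. Not to be moved.

How it is judged:
By the outcome, as a careful person would: the job done as asked, in the order asked, and still so for the second after the job is handed in, while the arm keeps its last pose, push and grip.
It also fails if it takes over 56 s, if anything falls off the work surface, if the arm or the gripper's body presses on something with over 40 N, if the wrist force passes 120 N, or if a joint passes its speed limit or range.

### The arm

A 6-joint arm with a two-finger parallel gripper is mounted at the origin on a cart in front of the work surface, level with it; the furniture and walls round the work are solid. World frame = base frame: x ahead of the robot, y to its left, z up, the work surface at z = 0. Lengths are in mm, angles in rad, forces in N, time in s.
With the tool pointing down it reaches from about 350 to 975 mm from the base axis. Payload 7.1 kg.
Tool frame: the origin (TCP) lies at the very end of the fingers, on their centre line; the grasp point (between the pads) lies ctrl.hold_point_z behind it (ctrl.hold_point_z is the distance from the TCP to the grasp point, in mm); z points along the fingers, y is the line along which they close (so a half turn about z gives the same grasp; the last joint's range is limited). The gripper opens to 88 mm and grips with 3 to 60 N. Pads are 20 mm wide; open, the fingers measure 115 mm over their backs; the gripper's body (75 mm by 178 mm) begins 61 mm behind the grasp point.
Start: joints at [1.164, 0.423, 1.63, -0, 1.089, -0.019], TCP at [236.313, 578.585, 222.675] pointing down, gripper open.
Joint ranges: [-3, 3], [-0.9, 2.11], [0.09, 2.58], [-1.31, 4.45], [0.11, 2.69], [-2.54, 2.54]. Speed limits (rad/s): [2.39, 2.39, 3.01, 3.14, 3.14, 3.14].

### API

Orientations are given as a rotation vector (axis times angle).
In Python, from workcell import ctrl gives the robot as it stands. The module is installed in compiled form; this text tells all that it offers.
- The arm moves only by the shell command python3 -m creep 'ROWS'. ROWS is JSON, a list of rows, each an object with "translation": the shift along the tool's x, y, z in mm, a list of three; "angular": the turn, a rotation vector about the tool's x, y, z in rad, a list of three; "jaw": the opening, from 0 (shut) to 1 (fully open). A call has exactly 8 rows; each row is the pose to reach, as a shift and turn from the pose commanded when the call began, along the tool's axes at that moment; what a row does not reach only later rows make up. A row lasts 1/8 s, in which the tool goes at most 62.5 mm and 10.7 degrees, less where a joint would pass 70% of its speed; a pose out of reach is approached as far as the arm can. A call with a gripper value outside its range is refused whole. The fingers move at their own pace and stop on an object; the grip force is fixed at half the most. Time passes only in rows, so rows that repeat a pose let the fingers close, or fill a call up. It gives the time, the measured TCP pose, the force, the opening and the grip force at its end, in the units of the state.
- ctrl.get_obs(): the state, without advancing time (a new reading comes with each control period).
- ctrl.get_image(name): name is "side" or "top" or "wrist"; returns the picture (420x560x3 uint8, red, green, blue); there is no depth.
- ctrl.camera_info(name): a dict with "camera_matrix" (3x3 intrinsics, pixels), "world_from_camera" (4x4, takes a point from camera to world coordinates). Camera axes: x right, y up, looking along -z (the intrinsics and any distortion apply to the point x, -y, -z); pixel columns grow to the right and rows downward; lengths in mm; the calibration is good to about 2 mm. The wrist camera is an equidistant fisheye: a pixel r from the principal point sees the ray r / f radians off the axis. A picture is of the moment at which its call begins: read the wrist's pose just before it. camera_info takes no time and is no camera call; for the wrist camera it gives the pose at the moment of the call.
- ctrl.close_job(): hands the job in; it is judged then, once.
Trained networks look in the newest picture that a camera, given by its name, has taken for a name from the list of things; names that differ only in an ending like _2 or _b are one class to them, and where a whole thing is asked for, a point or a joint stands for the part that bears it (a point fixed in the world has none). Each returns a list of dicts, best first, with "score" (0 to 1); they miss things now and then, are a little off and sometimes report something else, mostly with a low value. They report only what shows in the picture. A call takes as long as a camera call.
- ctrl.look_for(camera, label): "rect" ([left, top, right, bottom] in pixels, round what is visible of it).
The state is a dict: "t": time; "qpos": joint angles; "qvel": joint speeds; "joint_torque": joint torques, N m; "ee_pos": TCP position; "orientation": TCP orientation; "ft_force": force on the tool from outside, world axes, zero at the start; "moment": the same for the moment, N m; "width": finger opening in mm; "grasp_force": force on a finger pad.
Only numpy, scipy, OpenCV 4.12 (cv2) and the standard library are available. Lean on these libraries where they do the work, as an engineer would, in place of code of your own. Each camera call takes 0.05 s, during which the arm holds its last target. There are 200 camera calls.

## Working session

There is one attempt and no reset: what is moved stays moved. The work goes in short steps, Python scripts to look and compute and a shell command to move; the robot and the scene stay as the last step left them, time stands still between calls to the robot, and variables do not carry over. Pictures are saved under pics/ and viewed, at most 10 in all, crops included, and the job is handed in when it is done.

```bash
mkdir -p pics
cat > h.py <<'E'
import numpy as np,cv2
from workcell import ctrl
from scipy.spatial.transform import Rotation as R
def snap(n,f):
    im=ctrl.get_image(n); cv2.imwrite('pics/'+f,im[:,:,::-1]); return im
def ray(n,u,v,info=None):
    i=info or ctrl.camera_info(n);K=np.array(i['camera_matrix']);T=np.array(i['world_from_camera'])
    x=(u-K[0,2])/K[0,0];y=(v-K[1,2])/K[1,1]
    if n=='wrist':
        r=np.hypot(x,y);s=np.sin(r)/r if r>1e-9 else 1;d=np.array([x*s,-y*s,-np.cos(r)])
    else: d=np.array([x,-y,-1])
    d=T[:3,:3]@d; return T[:3,3],d/np.linalg.norm(d)
def atz(n,u,v,z,info=None):
    o,d=ray(n,u,v,info);return o+d*(z-o[2])/d[2]
E
python3 - <<'E'
from h import *
np.set_printoptions(precision=3,suppress=True)
for n in ['top','side','wrist']:
    snap(n,n+'0.png');i=ctrl.camera_info(n);print(n,i)
    for l in ['cradle','dial','dial_grip','dial_index','leg','leg_pointer','length_mark','lever','lever_knob','lever_pivot']:
        r=ctrl.look_for(n,l);print(l,[(np.round(a['rect']),round(a['score'],2)) for a in r[:2]])
o=ctrl.get_obs();print(o['t'],o['ee_pos'],o['orientation'],ctrl.hold_point_z)
E
```

```text
top {'camera_matrix': array([[468.74 ,   0.   , 278.334],
       [  0.   , 468.74 , 219.18 ],
       [  0.   ,   0.   ,   1.   ]]), 'world_from_camera': array([[ -0.017,   0.99 ,  -0.138, 430.398],
       [ -0.999,  -0.013,   0.029,  82.555],
       [  0.027,   0.139,   0.99 , 941.768],
       [  0.   ,   0.   ,   0.   ,   1.   ]])}
cradle [(array([245., 213., 394., 290.]), 0.66)]
dial [(array([256., 234., 286., 265.]), 0.73)]
dial_grip [(array([256., 239., 281., 261.]), 0.83), (array([322., 276., 331., 288.]), 0.23)]
dial_index []
leg [(array([298., 213., 365., 271.]), 0.84)]
leg_pointer [(array([294., 213., 370., 273.]), 0.91), (array([265., 180., 293., 207.]), 0.26)]
length_mark []
lever [(array([295., 216., 330., 258.]), 0.55)]
lever_knob [(array([297., 210., 333., 257.]), 0.6), (array([315., 177., 390., 200.]), 0.49)]
lever_pivot [(array([294., 214., 369., 273.]), 0.64)]
side {'camera_matrix': array([[533.614,   0.   , 269.065],
       [  0.   , 533.614, 196.157],
       [  0.   ,   0.   ,   1.   ]]), 'world_from_camera': array([[   0.912,    0.258,   -0.32 ,  258.978],
       [
[... 521 characters left out ...]
 293.]), 0.54)]
lever [(array([253., 212., 305., 240.]), 0.57)]
lever_knob [(array([252., 216., 309., 242.]), 0.72)]
lever_pivot [(array([229., 215., 304., 304.]), 0.89)]
wrist {'camera_matrix': array([[325.192,   0.   , 277.953],
       [  0.   , 325.192, 211.801],
       [  0.   ,   0.   ,   1.   ]]), 'world_from_camera': array([[  0.378,  -0.895,  -0.236, 170.891],
       [  0.926,   0.366,   0.097, 604.088],
       [ -0.   ,  -0.255,   0.967, 385.03 ],
       [  0.   ,   0.   ,   0.   ,   1.   ]])}
cradle []
dial []
dial_grip []
dial_index []
leg []
leg_pointer []
length_mark []
lever []
lever_knob []
lever_pivot []
1.65 [236.307 578.577 222.683] [-0.605 -3.083  0.   ] 18.700000000000003
```

View pics/top0.png

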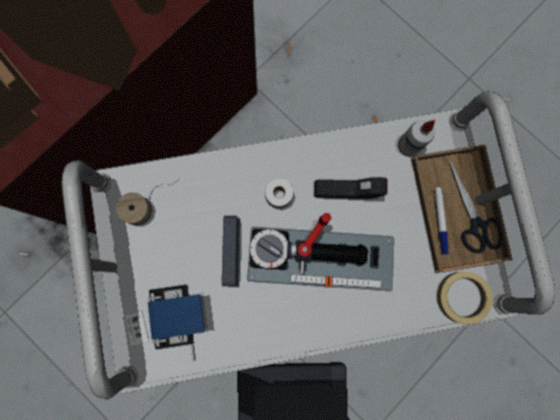

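View pics/side0.png

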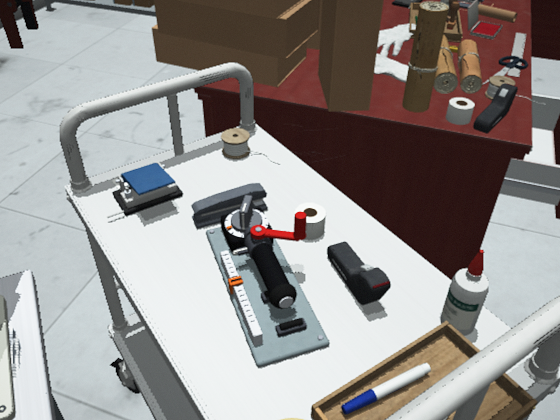

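The top view shows the cradle at (248–394, 228–290), with the dial at (269,249), the red knob at (325,217) and the orange rider at (328,282). The side view agrees. I'll enlarge both next.

Run:
```python
from h import *
a=cv2.imread('pics/top0.png')[205:295,240:400];b=cv2.imread('pics/side0.png')[190:320,200:320]
cv2.imwrite('pics/c1.png',cv2.resize(a,None,fx=5,fy=5,interpolation=cv2.INTER_CUBIC))
for n,u,v,z in [('top',269,249,83),('top',325,217,120),('top',303,251,100),('top',328,282,45),('top',248,280,10),('top',390,290,10),('top',394,236,10),('top',250,228,10)]:
    print(n,u,v,atz(n,u,v,z).round(1))
```

```text
top 269 249 [495.4  75.2  83. ]
top 325 217 [548.1 -24.7 120. ]
top 303 251 [489.6  14.3 100. ]
top 328 282 [433.8 -36.4  45. ]
top 248 280 [440.5 116.8  10. ]
top 390 290 [ 416.2 -163.6   10. ]
top 394 236 [ 523.4 -177.1   10. ]
top 250 228 [543.5 112.   10. ]
```

View pics/c1.png

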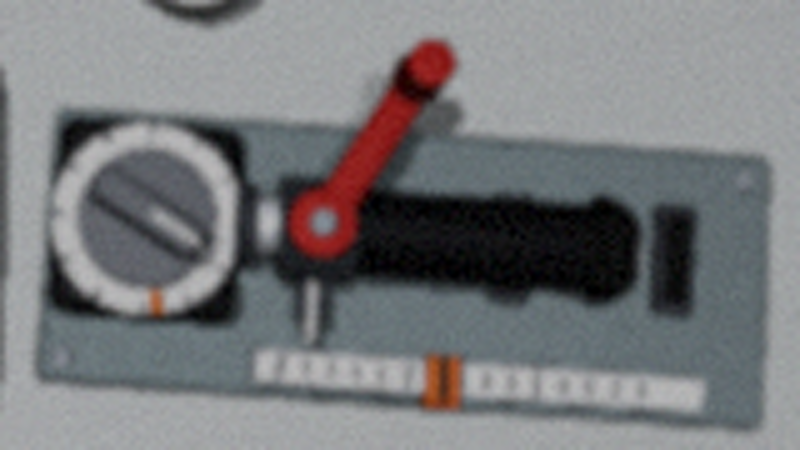

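The dial pointer lies at about -116° in world and the index at about -172°. Before crossing, I need the trolley handle height and the transit vector.

Run:
```python
from h import *
def tri(a,b):
    o1,d1=ray('top',*a);o2,d2=ray('side',*b)
    s=np.linalg.lstsq(np.c_[d1,-d2],o2-o1,rcond=None)[0];p,q=o1+s[0]*d1,o2+s[1]*d2
    return ((p+q)/2).round(),np.linalg.norm(p-q).round(1)
print(tri((74,170),(245,68)),tri((98,392),(68,118)),tri((325,217),(300,215)),tri((328,282),(236,282)))
Rm=R.from_rotvec(ctrl.get_obs()['orientation']).as_matrix()
for z in (240,330): print(Rm.T@(np.array([497,76,z])-ctrl.get_obs()['ee_pos']))
```

```text
(array([634., 405., 153.]), np.float64(8.3)) (array([269., 352., 151.]), np.float64(7.6)) (array([549., -25., 117.]), np.float64(1.9)) (array([436., -39.,  34.]), np.float64(4.4))
[-431.38195843 -366.68053004  -17.30646532]
[-431.38128713 -366.68381295 -107.30646526]
```

```bash
python3 -m creep '[{"translation":[-35,-30,-35],"angular":[0,0,0.1],"jaw":1},{"translation":[-80,-68,-60],"angular":[0,0,0.28],"jaw":1},{"translation":[-126,-107,-60],"angular":[0,0,0.46],"jaw":1},{"translation":[-172,-146,-60],"angular":[0,0,0.64],"jaw":0.8},{"translation":[-218,-185,-60],"angular":[0,0,0.82],"jaw":0.7},{"translation":[-264,-224,-60],"angular":[0,0,1.0],"jaw":0.6},{"translation":[-310,-263,-60],"angular":[0,0,1.18],"jaw":0.5},{"translation":[-356,-302,-60],"angular":[0,0,1.36],"jaw":0.5}]'
python3 - <<'E'
from h import *
o=ctrl.get_obs();Rm=R.from_rotvec(o['orientation']).as_matrix();print(Rm.round(3))
print(Rm.T@(np.array([497,76,240])-o['ee_pos']),o['qpos'],np.degrees(np.arctan2(Rm[1,1],Rm[0,1])))
E
```

```text
t: 2.65
ee_pos: [452.4, 162.6, 283.1]
orientation: [2.415, 2.009, 0.002]
ft_force: [1.3, 0.7, 0.1]
width: 44.6
grasp_force: 0.0
[[ 0.182  0.983  0.001]
 [ 0.983 -0.182  0.   ]
 [ 0.001  0.001 -1.   ]]
[-77.10174225  59.56436337  43.0754065 ] [3.20312199e-01 1.34165891e-01 1.87928255e+00 4.84703395e-05
 1.12713256e+00 5.03149940e-01] -10.477034791870828
```

```bash
python3 -m creep '[{"translation":[-40,30,0],"angular":[0,0,0.14],"jaw":0.5},{"translation":[-77,58,20],"angular":[0,0,0.27],"jaw":0.5},{"translation":[-77,58,42],"angular":[0,0,0.27],"jaw":0.5},{"translation":[-77,58,42],"angular":[0,0,0.27],"jaw":0.5},{"translation":[-77,58,42],"angular":[0,0,0.27],"jaw":0.5},{"translation":[-77,58,42],"angular":[0,0,0.27],"jaw":0.5},{"translation":[-77,58,42],"angular":[0,0,0.27],"jaw":0.5},{"translation":[-77,58,42],"angular":[0,0,0.27],"jaw":0.5}]'
python3 - <<'E'
from h import *
import pickle
i=ctrl.camera_info('wrist');pickle.dump(i,open('w1.pkl','wb'))
im=snap('wrist','w1.png');snap('top','t1.png')
o=ctrl.get_obs();Rm=R.from_rotvec(o['orientation']).as_matrix()
print(o['ee_pos'],np.degrees(np.arctan2(Rm[1,1],Rm[0,1])),o['t'])
for l in ['dial_grip','dial_index','length_mark','lever_knob','leg_pointer']:
    print(l,[(np.round(a['rect']),round(a['score'],2)) for a in ctrl.look_for('wrist',l)[:2]])
E
```

```text
t: 3.65
ee_pos: [495.3, 78.7, 241.1]
orientation: [2.658, 1.674, 0.001]
ft_force: [-0.4, -0.3, -0.4]
width: 43.8
grasp_force: 0.0
[495.23347721  78.53952655 240.87537364] -25.59607540841764 3.75
dial_grip [(array([261., 168., 308., 218.]), 0.84)]
dial_index [(array([269., 226., 379., 306.]), 0.56)]
length_mark [(array([268., 281., 285., 298.]), 0.51)]
lever_knob [(array([291., 244., 374., 273.]), 0.58)]
leg_pointer [(array([269., 226., 379., 305.]), 0.84)]
```

View pics/w1.png

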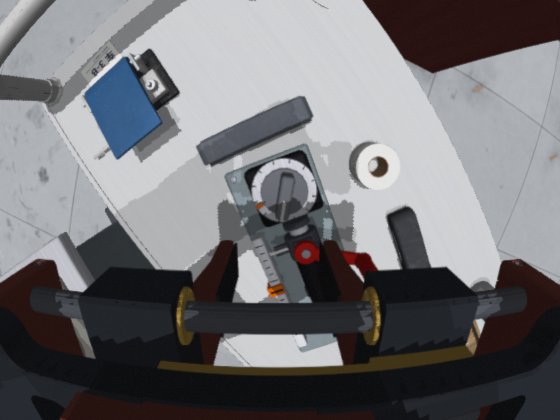

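The wrist view shows the dial bar at (286,190), the index at (261,206), the rider at (274,290) and the pivot cap at (306,254). A zoom on the dial will give the angles.

Run:
```python
from h import *
a=cv2.imread('pics/w1.png')[150:224,235:335]
cv2.imwrite('pics/c2.png',cv2.resize(a,None,fx=8,fy=8,interpolation=cv2.INTER_CUBIC))
import pickle;i=pickle.load(open('w1.pkl','rb'))
im=cv2.imread('pics/w1.png');h=cv2.cvtColor(im,cv2.COLOR_BGR2HSV)
m=cv2.inRange(h,(8,170,120),(20,255,255));n,l,s,c=cv2.connectedComponentsWithStats(m)
for k in range(1,n):
    if s[k,4]>6: print(s[k],c[k],atz('wrist',*c[k],48,i).round(1))
im=cv2.imread('pics/top0.png');h=cv2.cvtColor(im,cv2.COLOR_BGR2HSV)
m=cv2.inRange(h,(6,150,90),(22,255,255));n,l,s,c=cv2.connectedComponentsWithStats(m)
for k in range(1,n):
    if s[k,4]>4 and 240<c[k][0]<400 and 200<c[k][1]<300: print('top',s[k],c[k],atz('top',*c[k],48).round(1))
```

```text
[256 203   7   6  21] [259.19047619 205.57142857] [467.9  71.5  48. ]
[268 285  17  12  83] [274.59036145 290.59036145] [436.6 -33.1  48. ]
top [325 277   7   9  53] [328.33962264 281.13207547] [435.4 -36.7  48. ]
```

View pics/c2.png

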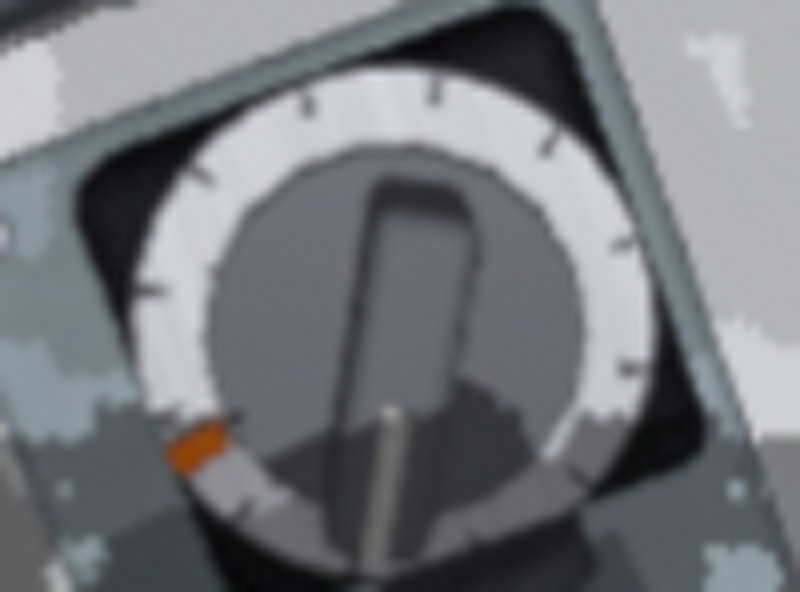

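Run:
```python
from h import *
import pickle;i=pickle.load(open('w1.pkl','rb'))
P=lambda u,v,z:atz('wrist',235+u/8-.44,150+v/8-.44,z,i)
ang=lambda a,b:np.degrees(np.arctan2(*(b-a)[1::-1])).round(1)
print('line',P(395,410,83),P(370,578,83),ang(P(395,410,83),P(370,578,83)))
print('L',ang(P(378,215,83),P(335,530,83)),'R',ang(P(475,240,83),P(432,550,83)),np.linalg.norm(P(378,215,83)-P(475,225,83)))
for z in (42,45,48):
  c=[P(205,325,z),P(583,330,z),P(394,143,z)];r=(c[0]+c[1])/2
  print('skirt',z,r.round(1),np.linalg.norm(c[0]-c[1]))
  rc=(P(132,325,z)+P(657,325,z))/2; x=P(199,448,z);print(' ring ctr',rc,(P(394,65,z)+P(394,578,z))/2,'idx',x,np.linalg.norm(x-r),ang(r,x))
c=cv2.imread('pics/w1.png')
for z in (83,):
  print('bar end far mid',(P(388,200,z)+P(475,220,z))/2)
```

```text
line [498.1834958  71.9511608  83.       ] [485.81746886  53.33260671  83.        ] -123.6
L -123.2 R -122.8 12.146431217505565
skirt 42 [499.9  74.1  42. ] 53.590537570848866
 ring ctr [500.15884187  74.39025516  42.        ] [499.92872574  74.18001067  42.        ] idx [467.15696248  70.24896697  42.        ] 32.96246121020739 -173.3
skirt 45 [500.1  74.6  45. ] 53.14573582648148
 ring ctr [500.35940484  74.94020541  45.        ] [500.13119868  74.73170595  45.        ] idx [467.63144123  70.83328993  45.        ] 32.6888726083846 -173.3
skirt 48 [500.3  75.2  48. ] 52.70093408211423
 ring ctr [500.55996781  75.49015566  48.        ] [500.33367161  75.28340123  48.        ] idx [468.10591997  71.4176129   48.        ] 32.41528400656186 -173.3
bar end far mid [513.22734847  93.0613422   83.        ]
```

The dial is at (499.5, 74), with the pointer at -123.2° and the index at -173.3°. Heights and radii match what was given. I'll descend and grip the bar.

```bash
python3 -m creep '[{"translation":[-2,6,60],"angular":[0,0,0.133],"jaw":0.5},{"translation":[-2,6,110],"angular":[0,0,0.133],"jaw":0.5},{"translation":[-2,6,150],"angular":[0,0,0.133],"jaw":0.5},{"translation":[-2,6,175],"angular":[0,0,0.133],"jaw":0.5},{"translation":[-2,6,187],"angular":[0,0,0.133],"jaw":0.45},{"translation":[-2,6,187],"angular":[0,0,0.133],"jaw":0.1},{"translation":[-2,6,187],"angular":[0,0,0.133],"jaw":0.05},{"translation":[-2,6,187],"angular":[0,0,0.133],"jaw":0.05}]'
```

```text
t: 5.0
ee_pos: [500.6, 74.1, 54.7]
orientation: [2.763, 1.493, 0.003]
ft_force: [0.0, 0.4, 1.2]
width: 14.1
grasp_force: 29.9
```

```bash
python3 -m creep '[{"translation":[0,0,0],"angular":[0,0,0.13],"jaw":0.05},{"translation":[0,0,0],"angular":[0,0,0.28],"jaw":0.05},{"translation":[0,0,0],"angular":[0,0,0.43],"jaw":0.05},{"translation":[0,0,0],"angular":[0,0,0.58],"jaw":0.05},{"translation":[0,0,0],"angular":[0,0,0.73],"jaw":0.05},{"translation":[0,0,0],"angular":[0,0,0.84],"jaw":0.05},{"translation":[0,0,0],"angular":[0,0,0.875],"jaw":0.05},{"translation":[0,0,0],"angular":[0,0,0.875],"jaw":0.05}]'
```

```text
t: 6.0
ee_pos: [500.3, 74.5, 54.7]
orientation: [-3.136, -0.183, -0.002]
ft_force: [-1.6, 4.1, 6.7]
width: 14.0
grasp_force: 29.9
```

```bash
python3 -m creep '[{"translation":[0,0,0],"angular":[0,0,0],"jaw":0.4},{"translation":[0,0,0],"angular":[0,0,0],"jaw":0.4},{"translation":[0,0,-40],"angular":[0,0,0],"jaw":0.4},{"translation":[0,0,-95],"angular":[0,0,0],"jaw":0.4},{"translation":[-33,24,-140],"angular":[0,0,0],"jaw":0.4},{"translation":[-66,48,-170],"angular":[0,0,0],"jaw":0.5},{"translation":[-66,48,-170],"angular":[0,0,0],"jaw":0.5},{"translation":[-66,48,-170],"angular":[0,0,0],"jaw":0.5}]'
python3 - <<'E'
from h import *
import pickle
i=ctrl.camera_info('wrist');pickle.dump(i,open('w2.pkl','wb'))
snap('wrist','w2.png');snap('top','t2.png')
im=cv2.imread('pics/w2.png');cv2.imwrite('pics/c3.png',cv2.resize(im[120:270,180:380],None,fx=4,fy=4,interpolation=cv2.INTER_CUBIC))
o=ctrl.get_obs();print(o['ee_pos'],o['t'])
for n in ('wrist','side'):
  if n=='side':snap('side','s2.png')
  for l in ['dial_grip','dial_index','length_mark','lever_knob','leg_pointer']:
    print(n,l,[(np.round(a['rect']),round(a['score'],2)) for a in ctrl.look_for(n,l)[:1]])
E
```

```text
t: 7.0
ee_pos: [440.0, 18.7, 223.6]
orientation: [-3.136, -0.181, -0.001]
ft_force: [0.6, 0.0, -1.0]
width: 44.1
grasp_force: 0.0
[439.9108372   19.02412566 222.83258032] 7.1
wrist dial_grip [(array([209., 104., 255., 156.]), 0.68)]
wrist dial_index [(array([208., 106., 259., 158.]), 0.69)]
wrist length_mark [(array([319., 188., 339., 213.]), 0.47)]
wrist lever_knob [(array([281.,  82., 358., 160.]), 0.59)]
wrist leg_pointer [(array([277.,  81., 405., 188.]), 0.69)]
side dial_grip [(array([230., 198., 263., 232.]), 0.72)]
side dial_index [(array([253., 213., 307., 243.]), 0.33)]
side length_mark []
side lever_knob []
side leg_pointer [(array([234., 211., 309., 307.]), 0.83)]
```

View pics/c3.png

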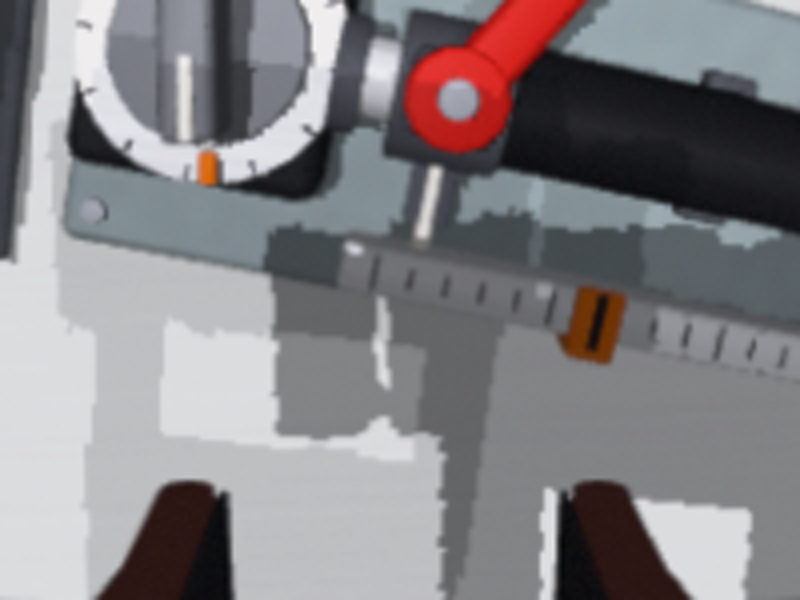

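The dial line runs from c3 (186,60) to (187,135), and the index is at (208,168), so they look parallel after parallax. The leg pointer tip is at (424,235) and the rider line end at (603,297). Next I'll measure these and the knob.

Run:
```python
from h import *
import pickle;i=pickle.load(open('w2.pkl','rb'))
P=lambda u,v,z:atz('wrist',180+u/4-.37,120+v/4-.37,z,i)
ang=lambda a,b:np.degrees(np.arctan2(*(b-a)[1::-1])).round(1)
print('cam',i['world_from_camera'][:3,3])
print('line',ang(P(186,60,83),P(187,135,83)),P(187,135,83))
C=np.array([500,74.5,45]);
for z in (42,45,48):print('idx',P(208,168,z),ang(C,P(208,168,z)),'skirt',(P(105,55,z)+P(311,55,z))/2)
print('tip',P(424,238,45));
for z in (35,45,50):print('mark',z,P(603,297,z),P(597,350,z))
for z in (85,90,95):print('pivot',z,P(459,99,z))
a=cv2.imread('pics/w2.png')[70:170,265:375];b=cv2.imread('pics/side0.png')[205:305,215:315];t=cv2.imread('pics/t2.png')[205:295,285:345]
f=lambda x,k:cv2.resize(x,None,fx=k,fy=k,interpolation=cv2.INTER_CUBIC)
o=np.zeros((600,800,3),np.uint8);o[:300,:330]=f(a,3);o[:400,400:]=f(b,4);o[300:570,:180]=f(t,3);cv2.imwrite('pics/c4.png',o)
```

```text
cam [508.18148455  25.83124347 385.99009808]
line -173.7 [479.3360324   71.13084013  83.        ]
idx [467.16168049  70.78874285  42.        ] -173.6 skirt [497.37560346  74.04017196  42.        ]
idx [467.51942163  70.39666035  45.        ] -172.8 skirt [497.4698435   73.61973316  45.        ]
idx [467.87716278  70.00457784  48.        ] -172.0 skirt [497.56408355  73.19929435  48.        ]
tip [455.17695478  11.48362115  45.        ]
mark 35 [443.17382637 -40.3462067   35.        ] [427.96784989 -40.96093929  35.        ]
mark 45 [445.02594865 -38.46075607  45.        ] [430.2532031  -39.05797442  45.        ]
mark 50 [445.95200979 -37.51803075  50.        ] [431.3958797  -38.10649198  50.        ]
pivot 85 [494.68812966   9.02029033  85.        ]
pivot 90 [494.91227914   9.29955123  90.        ]
pivot 95 [495.13642862   9.57881213  95.        ]
```

View pics/c4.png

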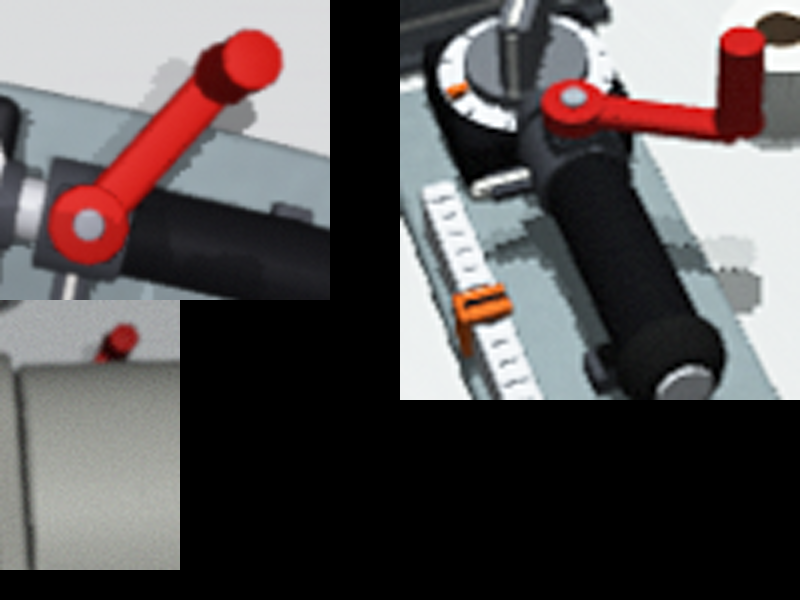

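The knob top is at w2 pixel (349,90). In the side view the rider line's leg-facing end is at about (241,279) and the pointer tip at about (233,252). I'll triangulate both.

Run:
```python
from h import *
import pickle;i=pickle.load(open('w2.pkl','rb'))
def tri(w,s):
    o1,d1=ray('wrist',*w,i);o2,d2=ray('side',*s)
    k=np.linalg.lstsq(np.c_[d1,-d2],o2-o1,rcond=None)[0];p,q=o1+k[0]*d1,o2+k[1]*d2
    return ((p+q)/2).round(1),np.linalg.norm(p-q).round(1)
W=lambda u,v:(180+u/4-.37,120+v/4-.37)
S=lambda u,v:(215+(u-400)/4-.37,205+v/4-.37)
print('mark',tri(W(603,297),S(507,296)),'far',tri(W(597,350),S(466,306)))
print('tip',tri(W(424,238),S(474,190)))
kn=(265+253/3-.33,70+60/3-.33);pv=(265+89/3-.33,70+225/3-.33)
print('knob',tri(kn,S(742,42)),atz('wrist',*kn,120,i),'pivot',tri(pv,S(573,97)))
# tip-mark via each camera at heights
for z in (40,45,50):
  for n,t,m in (('wrist',W(424,238),W(603,297)),('side',S(474,190),S(507,296))):
    a=atz(n,*t,45,i if n=='wrist' else None);b=atz(n,*m,z,i if n=='wrist' else None);d=b-a
    ux=np.array([np.cos(np.radians(-94.5)),np.sin(np.radians(-94.5)),0]);print(z,n,(d@ux).round(1),d.round(1))
# cradle direction from wrist: rail ticks line
a=atz('wrist',*W(350,240),45,i);b=atz('wrist',*W(795,320),45,i);print('rail',np.degrees(np.arctan2(*(b-a)[1::-1])))
a=atz('wrist',*W(68,235),10,i);b=atz('wrist',*W(340,285),10,i);print('edge',np.degrees(np.arctan2(*(b-a)[1::-1])))
```

```text
mark (array([445.2, -40.1,  39.1]), np.float64(2.8)) far (array([429.7, -40.1,  40.5]), np.float64(1.0))
tip (array([454.5,  11.7,  44.3]), np.float64(1.3))
knob (array([548.3, -28.4, 119.6]), np.float64(1.4)) [547.53788308 -28.07316182 120.        ] pivot (array([494.9,   8.6,  81.5]), np.float64(1.3))
40 wrist 51.6 [-11.1 -50.9  -5. ]
40 side 53.5 [ -7.5 -53.1  -5. ]
45 wrist 50.6 [-10.2 -49.9   0. ]
45 side 58.0 [ -9.1 -57.4   0. ]
50 wrist 49.6 [ -9.2 -49.    5. ]
50 side 62.4 [-10.6 -61.7   5. ]
rail -93.24726479547813
edge -94.35891306653842
```

The knob is at (547.8, -28.2) and the pivot at (494.9, 8.9), 65 mm apart as specified. Leg travel comes out at about 51.7 mm, along roughly -94.2° in world. Now I'll go down over the knob.

```bash
python3 -m creep '[{"translation":[40,25,0],"angular":[0,0,-0.15],"jaw":0.5},{"translation":[80,48,0],"angular":[0,0,-0.31],"jaw":0.5},{"translation":[102,59,-5],"angular":[0,0,-0.31],"jaw":0.5},{"translation":[102,59,30],"angular":[0,0,-0.31],"jaw":0.5},{"translation":[102,59,80],"angular":[0,0,-0.31],"jaw":0.5},{"translation":[102,59,120],"angular":[0,0,-0.31],"jaw":0.5},{"translation":[102,59,137],"angular":[0,0,-0.31],"jaw":0.5},{"translation":[102,59,137],"angular":[0,0,-0.31],"jaw":0.5}]'
python3 - <<'E'
from h import *
snap('wrist','w3.png');a=cv2.imread('pics/w3.png')[170:380,150:410];cv2.imwrite('pics/c5.png',cv2.resize(a,None,fx=2.5,fy=2.5))
E
```

```text
t: 8.65
ee_pos: [547.5, -28.1, 86.1]
orientation: [-3.07, -0.664, 0.003]
ft_force: [-0.1, 0.2, -0.2]
width: 43.7
grasp_force: 0.0
```

View pics/c5.png

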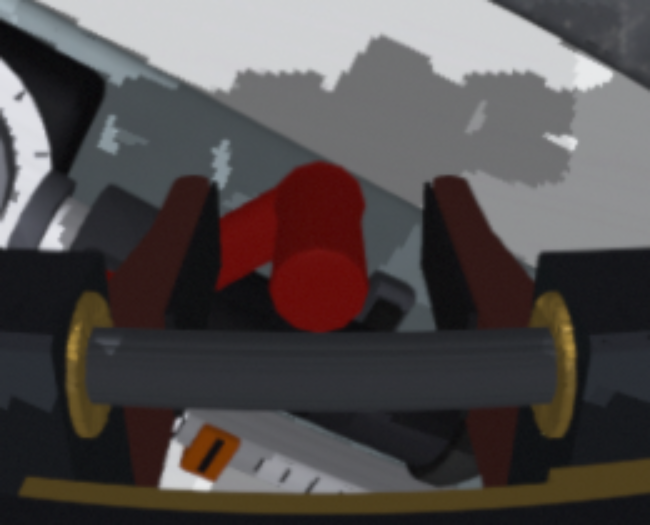

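The knob sits centred between the fingers, at c5 (319,290). I'll close on it, then slide.

```bash
python3 -m creep '[{"translation":[0,0,0],"angular":[0,0,0],"jaw":0.05},{"translation":[0,0,0],"angular":[0,0,0],"jaw":0.05},{"translation":[0,0,0],"angular":[0,0,0],"jaw":0.05},{"translation":[-6,11,0],"angular":[0,0,0],"jaw":0.05},{"translation":[-12,22.5,0],"angular":[0,0,0],"jaw":0.05},{"translation":[-18.5,34,0],"angular":[0,0,0],"jaw":0.05},{"translation":[-24.5,45,0],"angular":[0,0,0],"jaw":0.05},{"translation":[-24.5,45,0],"angular":[0,0,0],"jaw":0.05}]'
python3 - <<'E'
from h import *
import pickle
i=ctrl.camera_info('wrist');pickle.dump(i,open('w4.pkl','wb'))
o=ctrl.get_obs();print(o['ee_pos'],o['ft_force'])
snap('wrist','w4.png');snap('top','t4.png');snap('side','s4.png')
f=lambda x,k:cv2.resize(x,None,fx=k,fy=k,interpolation=cv2.INTER_CUBIC)
o=np.zeros((600,800,3),np.uint8)
o[:300,:400]=f(cv2.imread('pics/s4.png')[235:310,215:315],4);o[:300,400:800]=f(cv2.imread('pics/t4.png')[230:305,275:375],4)
o[300:600,:600]=f(cv2.imread('pics/w4.png')[270:420,130:430],2)
cv2.imwrite('pics/c6.png',o)
E
```

```text
t: 9.7
ee_pos: [543.8, -80.2, 87.3]
orientation: [-3.071, -0.662, 0.001]
ft_force: [-3.0, 1.9, 7.5]
width: 17.6
grasp_force: 30.0
[543.77410539 -80.17225962  87.32524622] [-3.00893634  1.89970651  7.48588943]
```

View pics/c6.png

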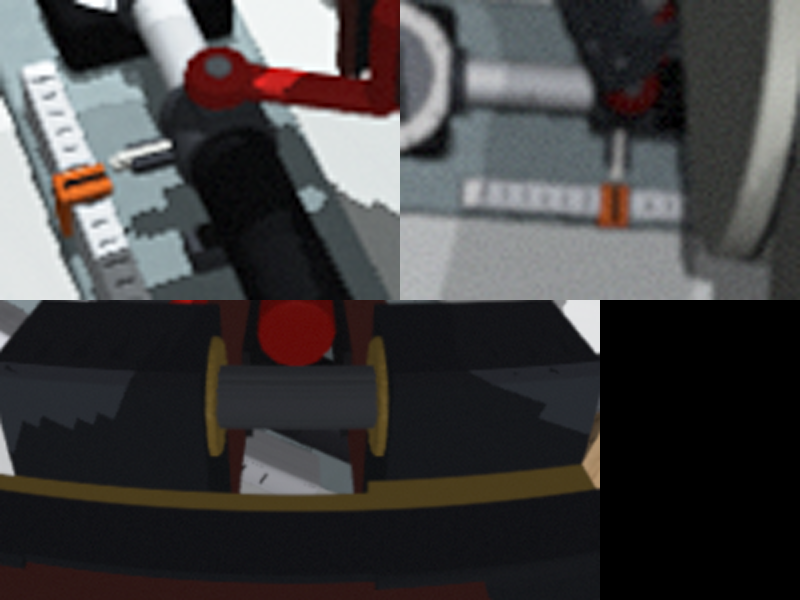

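Run:
```python
from h import *
np.set_printoptions(precision=2,suppress=True)
cams={n:ctrl.camera_info(n) for n in('top','side')}
u=np.array([np.cos(np.radians(-94.2)),np.sin(np.radians(-94.2)),0])
t=cv2.imread('pics/t4.png').astype(float);s=cv2.imread('pics/s4.png').astype(float)
# orange weight & dark line inside rider per row, top
for r in range(275,287):
    row=t[r,322:336];w=np.clip(row[:,2]-row[:,0]-30,0,None)
    g=t[r,322:336].sum(1)
    print(r,'orange',(w@np.arange(322,336)/w.sum()).round(2) if w.sum()>60 else None,g.astype(int)) if r>=275 else 0
for r in range(262,279):
    g=t[r,324:336].mean(1);w=np.clip(g-100,0,None);print(r,g.astype(int))
```

```text
275 orange None [305 313 305 272 283 272 285 288 279 286 273 296 290 310]
276 orange 327.59 [379 366 351 284 230 231 206 201 227 258 259 274 308 301]
277 orange 328.02 [430 456 409 294 242 219 160 184 231 241 282 340 381 371]
278 orange 328.13 [444 482 441 338 267 217 148 155 227 254 305 412 461 455]
279 orange 328.08 [426 492 465 328 263 220 143 166 229 277 348 462 514 498]
280 orange 328.02 [448 488 456 330 254 237 150 160 240 265 348 465 518 508]
281 orange 327.94 [455 490 443 337 261 205 147 168 233 270 355 475 512 498]
282 orange 327.94 [450 461 407 324 274 221 148 161 249 278 348 454 493 481]
283 orange 327.74 [381 382 341 293 258 218 141 163 214 277 337 414 476 460]
284 orange 327.57 [273 255 253 238 253 209 134 158 218 259 286 359 400 388]
285 orange 327.56 [227 193 180 215 219 222 177 184 237 235 259 294 300 302]
286 orange 327.85 [317 284 239 259 248 248 235 221 229 226 224 244 260 268]
262 [27 29 24 29 40 64 64 36 27 22 30 25]
263 [47 38 36 41 61 99 91 61 30 30 33 33]
264 [ 76  62  47  47  83 114 111  69  43  50  49  47]
265 [ 92  82  53  55  86 119 114  66  57  69  71  72]
266 [100  88  62  57  90 124 110  71  65  83  95  99]
267 [ 98  87  56  57  98 126 114  73  69  89 102 105]
268 [101  86  55  55  94 133 113  67  68  93  99 104]
269 [ 99  81  52  58 100 131 106  65  61  94 102 105]
270 [105  88  63  66 107 131 110  70  68  94 101  98]
271 [103  89  78  75 123 142 112  64  68  90  98 100]
272 [ 99  99  88 101 138 149 118  84  80  92 107  98]
273 [103  97 100 114 145 147 121  91  89 103 104  99]
274 [ 97  97  96 113 131 127 114  95  99 100 108  98]
275 [101  90  94  90  95  96  93  95  91  98  96 103]
276 [117  94  76  77  68  67  75  86  86  91 102 100]
277 [136  98  80  73  53  61  77  80  94 113 127 123]
278 [147 112  89  72  49  51  75  84 101 137 153 151]
```

Run:
```python
from h import *
np.set_printoptions(precision=2,suppress=True)
u=np.array([np.cos(np.radians(-94.2)),np.sin(np.radians(-94.2)),0])
tt=atz('top',328.6,273.8,45);ts=atz('side',242.6,275.9,45);print('tip',tt,ts)
o1,d1=ray('top',328.45,277.2);o2,d2=ray('side',241.5,278.9);o1=o1-tt;o2=o2-ts
k=np.linalg.lstsq(np.c_[d1,-d2],o2-o1,rcond=None)[0];p,q=o1+k[0]*d1,o2+k[1]*d2
m=(p+q)/2;print('mark rel tip',m,'resid',np.linalg.norm(p-q),'along',m@u)
for z in(35,38,40,43,45):print(z,(atz('top',328.45,277.2,z)-tt)@u,(atz('side',241.5,278.9,z)-ts)@u)
```

```text
tip [449.3  -38.05  45.  ] [448.32 -41.6   45.  ]
mark rel tip [-4.41 -0.69 -4.35] resid 4.091483371175383 along 1.0098781605149725
35 1.3064552396613107 -3.6384727133206187
38 0.9087560822315977 -0.9885584853091642
40 0.6436233106117923 0.7780510000318474
43 0.245924153182065 3.4279652280433015
45 -0.019208618437754548 5.194574713384309
```

The mark lies about 0.7 mm further on, at z ≈ 40, with top and side agreeing. I'll nudge there and pause.

```bash
python3 -m creep '[{"translation":[-0.3,0.6,0],"angular":[0,0,0],"jaw":0.05},{"translation":[-0.3,0.6,0],"angular":[0,0,0],"jaw":0.05},{"translation":[-0.3,0.6,0],"angular":[0,0,0],"jaw":0.05},{"translation":[-0.3,0.6,0],"angular":[0,0,0],"jaw":0.05},{"translation":[-0.3,0.6,0],"angular":[0,0,0],"jaw":0.05},{"translation":[-0.3,0.6,0],"angular":[0,0,0],"jaw":0.05},{"translation":[-0.3,0.6,0],"angular":[0,0,0],"jaw":0.05},{"translation":[-0.3,0.6,0],"angular":[0,0,0],"jaw":0.05}]'
python3 - <<'E'
from h import *
np.set_printoptions(precision=2,suppress=True)
o=ctrl.get_obs();p=o['ee_pos'];Rm=R.from_rotvec(o['orientation']).as_matrix()
for c in(-94.2,):
  for a0 in (58.5,59.4,60.16):
    print(c,a0)
    f=lambda a:65*np.array([np.cos(np.radians(c+a)),np.sin(np.radians(c+a)),0])
    for a in np.linspace(a0,0,9)[1:]: print((Rm.T@(f(a)-f(a0))),np.radians(a0-a).round(3))
print(p,Rm)
E
```

```text
t: 10.85
ee_pos: [543.7, -80.0, 87.3]
orientation: [-3.07, -0.663, 0.001]
ft_force: [-2.3, 2.5, 7.0]
width: 17.6
grasp_force: 30.0
-94.2 58.5
[-7.43  3.67  0.  ] 0.128
[-15.28   6.36   0.  ] 0.255
[-23.4    8.03   0.  ] 0.383
[-31.66   8.66   0.01] 0.511
[-39.94   8.22   0.01] 0.638
[-48.1    6.74   0.01] 0.766
[-56.     4.23   0.02] 0.893
[-63.52   0.74   0.02] 1.021
-94.2 59.4
[-7.49  3.83  0.  ] 0.13
[-15.42   6.67   0.  ] 0.259
[-23.65   8.46   0.  ] 0.389
[-32.03   9.16   0.01] 0.518
[-40.44   8.78   0.01] 0.648
[-48.73   7.32   0.01] 0.778
[-56.76   4.79   0.02] 0.907
[-64.4    1.25   0.02] 1.037
-94.2 60.16
[-7.54  3.98  0.  ] 0.131
[-15.54   6.93   0.  ] 0.262
[-23.85   8.82   0.  ] 0.394
[-32.34   9.6    0.01] 0.525
[-40.86   9.26   0.01] 0.656
[-49.26   7.81   0.01] 0.787
[-57.4    5.28   0.02] 0.919
[-65.13   1.7    0.02] 1.05
[543.71 -80.03  87.31] [[ 0.91  0.41 -0.  ]
 [ 0.41 -0.91  0.  ]
 [-0.   -0.   -1.  ]]
```

```bash
python3 -m creep '[{"translation":[-3.7,2,0],"angular":[0,0,0.065],"jaw":0.05},{"translation":[-7.5,3.8,0],"angular":[0,0,0.13],"jaw":0.05},{"translation":[-11.4,5.4,0],"angular":[0,0,0.195],"jaw":0.05},{"translation":[-15.4,6.7,0],"angular":[0,0,0.26],"jaw":0.05},{"translation":[-19.5,7.7,0],"angular":[0,0,0.325],"jaw":0.05},{"translation":[-23.7,8.5,0],"angular":[0,0,0.39],"jaw":0.05},{"translation":[-27.8,9,0],"angular":[0,0,0.455],"jaw":0.05},{"translation":[-32,9.2,0],"angular":[0,0,0.52],"jaw":0.05}]'
python3 - <<'E'
from h import *
np.set_printoptions(precision=2,suppress=True)
o=ctrl.get_obs();p=o['ee_pos'];Rm=R.from_rotvec(o['orientation']).as_matrix()
snap('top','t5.png');snap('side','s5.png')
f=lambda a:65*np.array([np.cos(np.radians(-94.2+a)),np.sin(np.radians(-94.2+a)),0])
for a in np.linspace(29.6,0,9)[1:]: print((Rm.T@(f(a)-f(29.6))),np.radians(29.6-a).round(3))
t=cv2.imread('pics/t5.png').astype(float)
for r in list(range(266,275))+[278,280]: print(r,t[r,322:338].mean(1).astype(int))
print(p,o['ft_force'],o['moment'])
E
```

```text
t: 11.85
ee_pos: [518.4, -101.7, 87.3]
orientation: [-3.138, 0.151, 0.0]
ft_force: [-2.9, 2.9, 6.8]
width: 17.1
grasp_force: 30.0
[-3.67  2.04  0.  ] 0.065
[-7.46  3.84  0.  ] 0.129
[-11.36   5.39   0.  ] 0.194
[-15.35   6.68   0.  ] 0.258
[-19.42   7.72   0.  ] 0.323
[-23.55   8.49   0.  ] 0.387
[-27.71   8.99   0.  ] 0.452
[-31.9    9.22   0.  ] 0.517
266 [ 97  98 100  92  74  57  81 120 130  87  54  77  93  94 101  99]
267 [105  95 107  95  72  56  77 116 129  86  60  83  97 100 102  98]
268 [103 103  99  93  71  56  81 124 132  88  61  81  95 103  93 102]
269 [102  99  96  83  70  61  87 129 132  85  55  81 104  99 104  99]
270 [101 102  98  89  66  54  85 126 125  84  58  87  98  97 104  99]
271 [ 98 104 100  88  75  65  93 124 118  81  65  84  99 105 105 106]
272 [ 97 103 103 101  84  81 104 129 123  85  70  85  95 101 102 100]
273 [ 98 101 100 101 101  95 109 135 131  92  85  95  97  95  97  99]
274 [ 98  96  99 103 102 101 102 116 112  86  91  98 104 101  98 106]
278 [149 158 145 109  88  72  50  54  80  86 108 138 157 149 152 153]
280 [144 166 151 112  90  78  46  55  72  90 116 154 170 163 150 142]
[ 518.44 -101.67   87.31] [-2.91  2.9   6.77] [0.56 0.57 0.12]
```

The pointer is on the mark, having moved 0.8 mm as commanded. Now I'll finish the swing with a slight overpress against the closed stop.

```bash
python3 -m creep '[{"translation":[-4.2,2.3,0],"angular":[0,0,0.074],"jaw":0.05},{"translation":[-8.6,4.3,0],"angular":[0,0,0.148],"jaw":0.05},{"translation":[-13,6,0],"angular":[0,0,0.222],"jaw":0.05},{"translation":[-17.7,7.3,0],"angular":[0,0,0.296],"jaw":0.05},{"translation":[-22.4,8.3,0],"angular":[0,0,0.37],"jaw":0.05},{"translation":[-27.5,9,0],"angular":[0,0,0.445],"jaw":0.05},{"translation":[-33,9.2,0],"angular":[0,0,0.517],"jaw":0.05},{"translation":[-33,9.2,0],"angular":[0,0,0.517],"jaw":0.05}]'
python3 - <<'E'
from h import *
np.set_printoptions(precision=2,suppress=True)
o=ctrl.get_obs();p=o['ee_pos']
snap('top','t6.png');snap('side','s6.png');snap('wrist','w6.png')
t=cv2.imread('pics/t6.png').astype(float)
for r in list(range(266,275))+[278,280]: print(r,t[r,322:338].mean(1).astype(int))
print(p,o['ft_force'],o['moment'],o['orientation'])
f=lambda x,k:cv2.resize(x,None,fx=k,fy=k,interpolation=cv2.INTER_CUBIC)
o=np.zeros((600,800,3),np.uint8)
o[:400,:480]=f(cv2.imread('pics/s6.png')[190:290,205:325],4);o[:300,480:800]=f(cv2.imread('pics/t6.png')[225:300,245:325],4)
o[400:600,:600]=f(cv2.imread('pics/w6.png')[220:320,130:430],2)
cv2.imwrite('pics/c7.png',o)
E
```

```text
t: 12.95
ee_pos: [485.5, -107.8, 87.4]
orientation: [-2.995, 0.947, -0.003]
ft_force: [-0.1, 2.2, 3.7]
width: 17.1
grasp_force: 30.0
266 [ 98 103  98  97  87  49  68 124 148 102  61  65  88  95  98  94]
267 [101  95 104 100  82  56  70 117 150 106  69  71  97 102 104 103]
268 [106 102 102  94  74  58  71 119 150 104  71  84 112 111 111 111]
269 [101  99 102  94  70  51  77 117 144 103  70  95 121 118 122 119]
270 [102  97  98  92  72  60  78 119 133  86  71  87 107 112 118 117]
271 [103  99 105  96  82  71  84 118 130  89  64  84  96 105 109 116]
272 [ 97  95 105  97  95  91  99 137 140  93  69  84  93 101 101 100]
273 [ 97  99 101 100  95  96 111 140 138  98  87  94 100 101 103  97]
274 [ 97  99  99  96  93  93 110 128 121  91  94  98 101 101  96  98]
278 [148 156 142 104  85  80  46  52  74  84 110 139 152 152 146 149]
280 [143 160 154 109  90  74  52  54  78  88 115 151 170 167 156 135]
[ 485.48 -107.84   87.4 ] [-0.13  2.15  3.68] [0.49 0.08 0.05] [-3.    0.95 -0.  ]
```

View pics/c7.png

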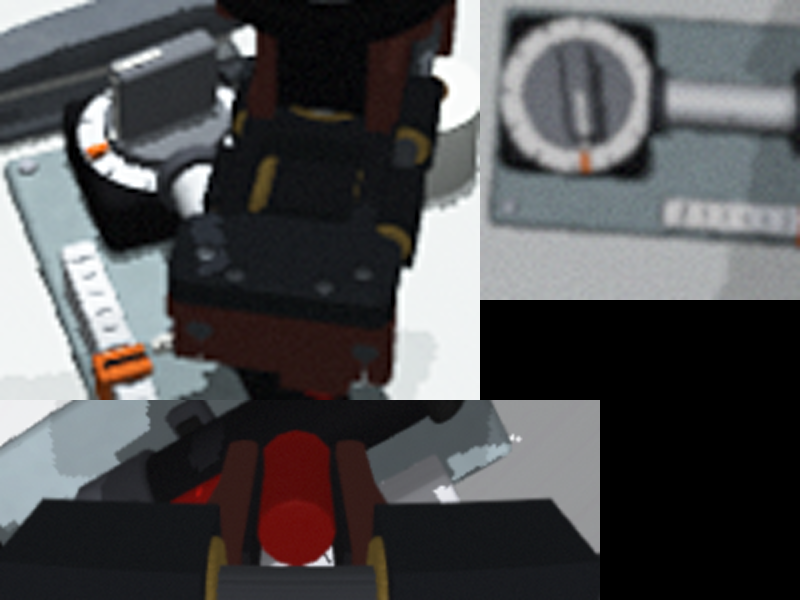

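The dial pointer lies on its index (top crop, 583,150), the leg pointer is still on the mark, and the knob is firmly held. Next I'll press 1.5 mm further to confirm the closed stop by force.

```bash
python3 -m creep '[{"translation":[-0.6,0.4,0],"angular":[0,0,0],"jaw":0.05},{"translation":[-1.3,0.8,0],"angular":[0,0,0],"jaw":0.05},{"translation":[-1.3,0.8,0],"angular":[0,0,0],"jaw":0.05},{"translation":[-1.3,0.8,0],"angular":[0,0,0],"jaw":0.05},{"translation":[-1.3,0.8,0],"angular":[0,0,0],"jaw":0.05},{"translation":[-1.3,0.8,0],"angular":[0,0,0],"jaw":0.05},{"translation":[-1.3,0.8,0],"angular":[0,0,0],"jaw":0.05},{"translation":[-1.3,0.8,0],"angular":[0,0,0],"jaw":0.05}]'
python3 - <<'E'
from h import *
snap('top','t7.png')
t=cv2.imread('pics/t7.png').astype(float)
for r in range(268,275): print(r,t[r,326:334].mean(1).astype(int))
for l in ('stapler','label_roll','barcode_scanner'):
  for f in('top',): print(l,[np.round(a['rect']) for a in ctrl.look_for('top',l)[:1]])
E
```

```text
t: 14.1
ee_pos: [484.9, -107.8, 87.4]
orientation: [-2.996, 0.945, -0.004]
ft_force: [2.3, 2.5, 5.4]
width: 17.3
grasp_force: 30.0
268 [ 78  55  74 129 147 107  70  82]
269 [ 74  55  81 127 143 102  70  94]
270 [ 80  56  76 113 132  86  66  95]
271 [ 81  69  82 121 130  85  64  79]
272 [ 95  82  99 128 135  98  71  77]
273 [ 98  94 107 139 139  97  87  95]
274 [ 98  96 109 128 123  92  87 100]
stapler [array([222., 214., 242., 287.])]
label_roll [array([265., 178., 292., 208.])]
barcode_scanner [array([316., 179., 387., 204.])]
```

```bash
python3 -c "
from workcell import ctrl
print(ctrl.close_job())"
```

```text
the job is handed in; nothing more can be done
None
```

The job is handed in at about 14 s: the dial is on its index to within about 1°, the leg is on its mark to within about 1 mm, the lever is pressed against its closed stop with the knob still gripped, and the stapler, label roll and scanner are where they were.

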